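# Kit the parts of one toy robot

### The job

Make up the kit for one toy robot: put the big spoked wheel, the toothed gear, the servo motor and the U-shaped aluminium bracket into the kit tray, each in the pocket shaped for it (large round, small round, oblong, square), upright and flat on the pocket's floor. Leave the small wheel and the toothless disc where they lie; they belong to another model.

Things in the scene. Friction and masses are not known exactly. Their poses are not given: they have to be found in the camera images.
- wheel: The big drive wheel lying flat: black tyre, grey and white five-spoked hub; 60 mm diameter, 26 mm high. Round, may be gripped across any diameter. Origin: centre of the underside, z up. Fingertips kept at least 7 mm above its underside clear the plate when it is set down. 
- gear: White plastic gear lying flat, 12 teeth: 39 mm over the teeth, toothed part 18 mm high, with a smooth 20 mm diameter boss on top up to 28 mm. Grip the toothed part across any diameter. Origin: centre of the underside, z up. Fingertips kept at least 7 mm above its underside clear the plate when it is set down. 
- servo: Black servo motor standing upright: body 40 mm (its x) x 20 mm (its y) x 36 mm high, grey band; two mounting ears make it 54 mm long in x at 26 to 29 mm height; a small shaft on top reaches 42 mm. Grip it across its 20 mm (y). Origin: centre of the underside, z up. Fingertips kept at least 7 mm above its underside clear the plate when it is set down. 
- bracket: Bare aluminium U-bracket standing open side up: base 40 mm (its x) x 36 mm (its y), 4 mm thick, two walls 3 mm thick at the y ends, running along x, 32 mm high. Grip it over the outside of both walls (36 mm, along y). Origin: centre of the underside, z up. Fingertips kept at least 7 mm above its underside clear the plate when it is set down. 
- small_wheel: Look-alike, not part of the kit: small wheel with black tyre and five-spoked hub like the big one's, only 42 mm diameter, 26 mm high. Origin: centre of the underside.
- plain_disc: Look-alike, not part of the kit: white plastic disc like the gear (38 mm diameter, 18 mm high, 20 mm boss up to 28 mm) but with a smooth rim, no teeth. Origin: centre of the underside. Other objects stand outside the area of parts and tray; only a flat steel rule, 1.5 mm thick, lies between them.
- nest_wheel: Fixed grey plate 96 x 96 mm, 9 mm thick, in the white kit tray, with a 5 mm deep black-floored pocket in its middle. Origin: centre of its underside, about 4 mm above the bench; pocket floor at +4 mm, plate top at +9 mm; z up. Pocket for the big wheel: the large round one, 78 mm diameter. Plates: 2 x 2, pitch 100 mm, turned alike; tray 212 mm square, rim 13 mm high.
- nest_gear: Fixed grey plate 96 x 96 mm, 9 mm thick, in the white kit tray, with a 5 mm deep black-floored pocket in its middle. Origin: centre of its underside, about 4 mm above the bench; pocket floor at +4 mm, plate top at +9 mm; z up. Pocket for the gear: the smaller round one, 54 mm diameter.
- nest_servo: Fixed grey plate 96 x 96 mm, 9 mm thick, in the white kit tray, with a 5 mm deep black-floored pocket in its middle. Origin: centre of its underside, about 4 mm above the bench; pocket floor at +4 mm, plate top at +9 mm; z up. Pocket for the servo: the oblong one, 58 mm (plate's x) x 38 mm (plate's y); the servo's 40 mm side lies along the pocket's 58 mm.
- nest_bracket: Fixed grey plate 96 x 96 mm, 9 mm thick, in the white kit tray, with a 5 mm deep black-floored pocket in its middle. Origin: centre of its underside, about 4 mm above the bench; pocket floor at +4 mm, plate top at +9 mm; z up. Pocket for the bracket: the square one, 56 x 56 mm, sides along the plate's x and y; it takes the bracket at any quarter turn.
Things that resemble listed ones, but are neither listed nor needed, are in the scene too. What is shaped like the bracket but turquoise or yellow is not meant.

How it is judged:
By the outcome, as a careful person would: the job done as asked, in the order asked, and still so for the second after the job is handed in, with the robot touching nothing.
It also fails if it takes over 123 s, if anything falls off the work surface, if the arm or the gripper's body presses on something with over 40 N, if the wrist force passes 120 N, or if a joint passes its speed limit or range.

### The arm

A 6-joint arm with a two-finger parallel gripper is mounted at the origin on the work surface. World frame = base frame: x ahead of the robot, y to its left, z up, the work surface at z = 0. Lengths are in m, angles in rad, forces in N, time in s.
With the tool pointing down it reaches from about 0.225 to 0.875 m from the base axis. Payload 3.4 kg.
Tool frame: the origin (TCP) lies at the very end of the fingers, on their centre line; the grasp point (between the pads) lies behind it (manip.grasp_offset is the z of the grasp point in the tool frame, in m); z points along the fingers, y is the line along which they close (so a half turn about z gives the same grasp; the last joint's range is limited). The gripper opens to 85 mm and grips with 20 to 120 N. Pads are 22 mm wide; open, the fingers measure 114 mm over their backs; the gripper's body (76 mm by 85 mm) begins 54 mm behind the grasp point. The pads swing forward as they close: fully open they stand 13 mm farther back than shut.
Start: joints at [-1.33, 0.276, 1.505, -0, 1.361, -0.121], TCP at [0.204, -0.538, 0.231] pointing down, gripper open.
Joint ranges: [-2.89, 2.89], [-0.75, 2.08], [0.22, 2.7], [-1.18, 4.32], [0.11, 2.71], [-2.7, 2.7]. Speed limits (rad/s): [2.57, 2.57, 3.14, 3.14, 3.14, 3.14].

### API

Orientations are given as a unit quaternion [w, x, y, z].
In Python, from rig import manip gives the robot as it stands.
- The arm moves only by the shell command python3 -m pendant 'ROWS' [FORCE]. ROWS is JSON, a list of rows, each an object of numbers: "dx", "dy", "dz": the shift along the tool's x, y, z in m; "rx", "ry", "rz": the turn, a rotation vector about the tool's x, y, z in degrees; "hand": the finger opening in m, from 0 to 0.0854. In form: [{"dx": .., "dy": .., "dz": .., "rx": .., "ry": .., "rz": .., "hand": ..}, ...]. A call has 1 to 12 rows; each row shifts and turns the commanded pose from where the row before left it, along the tool's axes as they then stand; what a row does not reach is not made up. A row lasts 1/12 s, in which the tool goes at most 41.7 mm and 7.16 degrees, less where a joint would pass 70% of its speed; a pose out of reach is approached as far as the arm can. A call is refused whole if a number of a shift passes 0.0417 or a number of a turn 7.16, either way. A call with a gripper value outside its range is refused whole. The fingers move at their own pace and stop on an object; FORCE is the grip in N (left out, the last holds). Time passes only in rows, so rows that do not move let the fingers close. It gives the time, the measured TCP pose, the force, the opening and the grip force at its end, in the units of the state.
- manip.get_state(): the state, without advancing time (a new reading comes with each control period).
- manip.get_image(name): name is "scene" or "top"; returns a dict with "frame" (420x560x3 uint8, red, green, blue), "fx", "fy", "cx", "cy" (pixels), "position" and "attitude" of the camera in the world. Camera axes: x right, y up, looking along -z (the intrinsics and any distortion apply to the point x, -y, -z); pixel columns grow to the right and rows downward; lengths in m; the calibration is good to about 2 mm. A picture is of the moment at which its call begins. There is no depth.
- manip.sign_off(): hands the job in; it is judged then, once.
The state is a dict: "clock": time; "qpos": joint angles; "qd": joint speeds; "effort": joint torques, N m; "position": TCP position; "ee_rot": TCP orientation; "contact_force": force on the tool from outside, world axes, zero at the start; "moment": the same for the moment, N m; "width": finger opening in m; "gripper_force": force on a finger pad.
Only numpy, scipy, OpenCV 4.12 (cv2) and the standard library are available. Lean on these libraries where they do the work, as an engineer would, in place of code of your own. Each camera call takes 0.05 s, during which the arm holds its last target. There are 200 camera calls.

## Working session

There is one attempt and no reset: what is moved stays moved. The work goes in short steps, Python scripts to look and compute and a shell command to move; the robot and the scene stay as the last step left them, time stands still between calls to the robot, and variables do not carry over. Pictures are saved under pics/ and viewed, at most 14 in all, crops included, and the job is handed in when it is done.

```bash
mkdir -p pics; ls
python3 - <<'E'
from rig import manip
import cv2,pickle
d={}
for n in("top","scene"):
    d[n]=i=manip.get_image(n); cv2.imwrite(f"pics/{n}0.png",i["frame"][:,:,::-1])
    print({k:v for k,v in i.items() if k!="frame"})
pickle.dump(d,open("im0.pkl","wb"))
print(manip.get_state(),manip.grasp_offset)
E
```

```text
pics
{'fx': 531.4343155536319, 'fy': 531.4343155536319, 'cx': 277.6320464782007, 'cy': 205.00750288195155, 'position': array([ 0.40517938, -0.00856433,  1.09602287]), 'attitude': array([-0.69880381, -0.01657853,  0.02966271,  0.71450578])}
{'fx': 429.2982404145057, 'fy': 429.2982404145057, 'cx': 281.86518303214183, 'cy': 208.13590163497156, 'position': array([1.03331952, 0.61560591, 0.81233884]), 'attitude': array([0.31261888, 0.13829915, 0.37395465, 0.86214889])}
{'clock': 0.1, 'qpos': array([-1.33001640e+00,  2.76541106e-01,  1.50598150e+00, -2.59515763e-05,
        1.36071955e+00, -1.21005864e-01]), 'qd': array([-0.00017237, -0.0002702 , -0.00292181, -0.00051192,  0.00084372,
        0.00074545]), 'effort': array([ 3.25031302e-03, -4.17698264e+01, -2.46404922e+01,  1.60380807e-05,
        5.82660708e-03,  1.01513388e-05]), 'position': array([ 0.2033898 , -0.53732974,  0.23053086]), 'ee_rot': array([-8.22513699e-04,  9.83682622e-01,  1.79910583e-01, -6.20279415e-05]), 'contact_force': array([0.34584444, 0.07881085, 0.05023223]), 'moment': array([-0.00732266,  0.00989988,  0.03829702]), 'gripper_force': 0.0, 'width': 0.08546814226920707} -0.0187
```

View pics/top0.png

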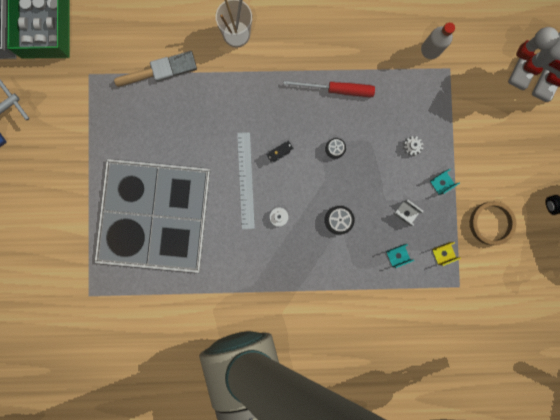

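View pics/scene0.png

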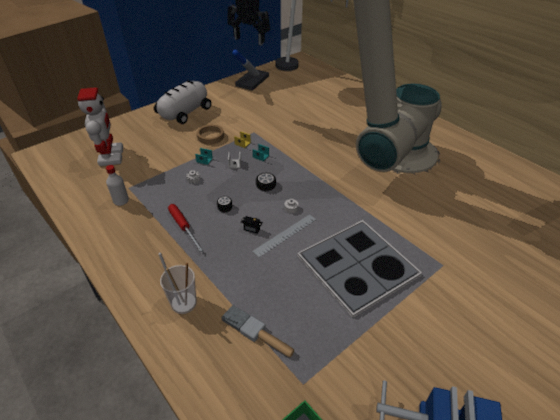

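Top view: big wheel (340,220), gear (414,145), servo (280,151), bare bracket (408,212); lookalikes small wheel (336,147) and disc (279,217). Tray pockets: gear (131,188), servo (180,193), wheel (125,238), bracket (175,243).

```bash
cat > h.py <<'E'
import numpy as np, cv2
from scipy.spatial.transform import Rotation as R
def ray(im,px,z):
    px=np.atleast_2d(np.float64(px)); q=np.asarray(im["attitude"])
    d=np.c_[(px[:,0]-im["cx"])/im["fx"],-(px[:,1]-im["cy"])/im["fy"],-np.ones(len(px))]
    d=R.from_quat(q[[1,2,3,0]]).apply(d); p=im["position"]
    return (p+d*((z-p[2])/d[:,2])[:,None])[:,:2]
def blobs(mask,win,amin=20):
    x0,y0,x1,y1=win; m=np.zeros(mask.shape,np.uint8); m[y0:y1,x0:x1]=mask[y0:y1,x0:x1]
    c=cv2.findContours(m,cv2.RETR_EXTERNAL,cv2.CHAIN_APPROX_NONE)[0]
    return sorted([k[:,0].astype(float) for k in c if cv2.contourArea(k)>amin],key=lambda k:-len(k))
E
python3 - <<'E'
import pickle; from h import *
im=pickle.load(open("im0.pkl","rb"))["top"]; f=im["frame"]; g=cv2.cvtColor(f,cv2.COLOR_RGB2GRAY)
print("mat",g[180,300:310:3],"mat by gear",g[130,400])
def rep(n,mask,win,z):
    for b in blobs(mask,win)[:1]:
        P=ray(im,b,z)*1000; r=cv2.minAreaRect(P.astype(np.float32)); (cx,cy),rad=cv2.minEnclosingCircle(P.astype(np.float32))
        print(n,"rect",np.round(r[0],1),np.round(r[1],1),round(r[2],1),"circ",round(cx,1),round(cy,1),round(rad,1),"px",b.mean(0).round(1))
        if len(P)<400:
            print("   box",cv2.boxPoints(r).round().tolist())
dark=(g<55).astype(np.uint8)
rep("wheel",dark,(318,198,362,242),.015)
rep("servo",dark,(260,135,300,168),.02)
rep("gear",(g>130).astype(np.uint8),(398,130,430,160),.014)
rep("brk",(g>135).astype(np.uint8),(390,195,428,226),.02)
for n,w in dict(pg=(110,172,152,206),ps=(160,172,200,212),pw=(100,214,150,262),pb=(157,222,195,262)).items(): rep(n,dark,w,.012)
rep("tray",(g>95).astype(np.uint8),(92,155,215,278),.013)
a=cv2.resize(f[125:245,255:445],None,fx=4.2,fy=4.2,interpolation=cv2.INTER_CUBIC)
cv2.imwrite("pics/crop1.png",a[:,:,::-1])
E
```

```text
mat [129 122 128 123] mat by gear 120
wheel rect [ 443.5 -153.9] [57.3 55.1] 88.7 circ 443.0 -153.8 29.8 px [339.  219.8]
   box [[415.0, -182.0], [470.0, -183.0], [472.0, -126.0], [417.0, -125.0]]
servo rect [584.7 -35.9] [20.7 50. ] 30.7 circ 586.4 -35.2 25.5 px [279.5 151.4]
   box [[563.0, -20.0], [589.0, -63.0], [606.0, -52.0], [581.0, -9.0]]
gear rect [ 594.8 -313.5] [38.8 37.6] 25.3 circ 594.7 -313.3 20.4 px [413.8 144.9]
   box [[569.0, -305.0], [585.0, -339.0], [620.0, -322.0], [604.0, -288.0]]
brk rect [ 452.2 -293. ] [44.3 26.2] 54.9 circ 449.4 -292.1 23.7 px [407.5 213.2]
   box [[429.0, -304.0], [450.0, -319.0], [476.0, -282.0], [454.0, -267.0]]
pg rect [516.2 268.7] [48.8 47.1] 88.8 circ 515.8 268.9 25.2 px [130.8 188.7]
   box [[492.0, 245.0], [539.0, 244.0], [540.0, 293.0], [493.0, 294.0]]
ps rect [504.6 170.2] [34.8 54.5] 83.5 circ 504.5 169.7 31.1 px [179.6 193.2]
   box [[476.0, 156.0], [530.0, 150.0], [534.0, 184.0], [480.0, 191.0]]
pw rect [417.2 280.5] [72.9 72.6] 25.9 circ 417.0 280.9 37.2 px [125.5 237.6]
   box [[369.0, 297.0], [400.0, 232.0], [466.0, 264.0], [434.0, 329.0]]
pb rect [405.5 181.6] [52.5 52.9] 83.2 circ 405.4 181.5 35.6 px [174.4 242. ]
   box [[376.0, 159.0], [429.0, 152.0], [435.0, 205.0], [382.0, 211.0]]
tray rect [459.7 224.9] [249.9 248.6] 88.9 circ 459.7 224.9 176.2 px [153. 216.]
```

View pics/crop1.png

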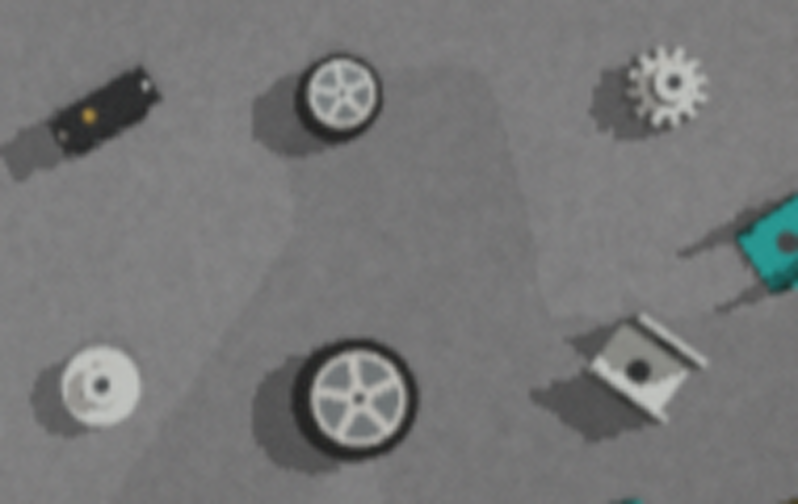

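Crop (4.2x, offset 255,125): bracket wall tops have outer corners at about (643,315), (708,362), (660,422) and (590,368), with the hole at (638,371). The servo lies along its diagonal.

```bash
cat > go.py <<'E'
import sys; from h import *; from rig import manip
s=manip.get_state(); q=s["ee_rot"]; M=R.from_quat(np.asarray(q)[[1,2,3,0]]).as_matrix()
x,y,z=[float(a)/1000 for a in sys.argv[1:4]]
ya=np.degrees(np.arctan2(M[1,1],M[0,1])); d=M.T@(np.array([x,y,z])-s["position"])
print("pos",(s["position"]*1000).round(1),"yang",ya.round(1),"q6",s["qpos"][5].round(2),"w",round(s["width"]*1e3,1),"t",round(s["clock"],1))
print("shift mm",(d*1000).round(1),"rows",np.ceil(abs(d).max()/.0417), "tilt",(M[:,2]).round(3))
if len(sys.argv)>4: print("rz",round((ya-float(sys.argv[4])+90)%180-90,1))
E
python3 go.py 443 -154 120
python3 - <<'E'
import pickle; from h import *
im=pickle.load(open("im0.pkl","rb"))["top"]
c=np.array([(643,315),(708,362),(660,422),(590,368),(638,371)])/4.2+[255,125]
P=ray(im,c[:4],.032)*1000; print(P.round(1),P.mean(0),"hole",ray(im,c[4:],.004)*1000)
for a,b in((0,1),(3,2),(0,3),(1,2)): v=P[b]-P[a]; print(np.degrees(np.arctan2(v[1],v[0])).round(1),np.hypot(*v).round(1))
E
```

```text
pos [ 203.4 -537.3  230.5] yang -69.3 q6 -0.12 w 85.5 t 0.1
shift mm [ 359.8 -273.5  111. ] rows 9.0 tilt [-0.     0.002 -1.   ]
[[ 479.1 -292.4]
 [ 455.8 -322.8]
 [ 427.6 -298.6]
 [ 454.2 -265.9]] [ 454.16072988 -294.92600938] hole [[ 453.46953199 -296.32045665]]
-127.4 38.3
-129.2 42.1
133.2 36.4
139.3 37.2
```

```bash
python3 -m pendant '[{"dx":0.03,"dy":-0.0228,"dz":0.0092},{"dx":0.03,"dy":-0.0228,"dz":0.0092},{"dx":0.03,"dy":-0.0228,"dz":0.0092},{"dx":0.03,"dy":-0.0228,"dz":0.0092},{"dx":0.03,"dy":-0.0228,"dz":0.0092},{"dx":0.03,"dy":-0.0228,"dz":0.0092},{"dx":0.03,"dy":-0.0228,"dz":0.0092},{"dx":0.03,"dy":-0.0228,"dz":0.0092},{"dx":0.03,"dy":-0.0228,"dz":0.0092},{"dx":0.03,"dy":-0.0228,"dz":0.0092},{"dx":0.03,"dy":-0.0228,"dz":0.0092},{"dx":0.03,"dy":-0.0228,"dz":0.0092}]'; python3 go.py 443 -154 6
```

```text
pos [ 203.4 -537.3  230.5] yang -69.3 q6 -0.12 w 85.5 t 0.1
shift mm [ 359.7 -273.3  225. ] rows 9.0 tilt [-0.     0.002 -1.   ]invalid input
```

```bash
python3 -m pendant '[{"dx":0.03,"dy":-0.0228,"dz":0.0092,"rx":0,"ry":0,"rz":0,"hand":0.085}]'; python3 go.py 443 -154 120
```

```text
clock: 0.18
position: [0.2216, -0.5119, 0.2227]
ee_rot: [0.004, 0.984, 0.178, -0.001]
contact_force: [0.8, -0.5, 0.9]
width: 0.0852
gripper_force: 0.0
pos [ 221.6 -511.9  222.7] yang -69.5 q6 -0.07 w 85.2 t 0.2
shift mm [ 333.1 -258.5   99.6] rows 8.0 tilt [-0.001 -0.008 -1.   ]
```

```bash
python3 -m pendant '[{"dx":0.03,"dy":-0.0228,"dz":0.0092,"rx":0,"ry":0,"rz":0,"hand":0.085},{"dx":0.03,"dy":-0.0228,"dz":0.0092,"rx":0,"ry":0,"rz":0,"hand":0.085},{"dx":0.03,"dy":-0.0228,"dz":0.0092,"rx":0,"ry":0,"rz":0,"hand":0.085},{"dx":0.03,"dy":-0.0228,"dz":0.0092,"rx":0,"ry":0,"rz":0,"hand":0.085},{"dx":0.03,"dy":-0.0228,"dz":0.0092,"rx":0,"ry":0,"rz":0,"hand":0.085},{"dx":0.03,"dy":-0.0228,"dz":0.0092,"rx":0,"ry":0,"rz":0,"hand":0.085},{"dx":0.03,"dy":-0.0228,"dz":0.0092,"rx":0,"ry":0,"rz":0,"hand":0.085},{"dx":0.03,"dy":-0.0228,"dz":0.0092,"rx":0,"ry":0,"rz":0,"hand":0.085},{"dx":0.03,"dy":-0.0228,"dz":0.0092,"rx":0,"ry":0,"rz":0,"hand":0.085},{"dx":0.03,"dy":-0.0228,"dz":0.0092,"rx":0,"ry":0,"rz":0,"hand":0.085},{"dx":0.03,"dy":-0.0228,"dz":0.0092,"rx":0,"ry":0,"rz":0,"hand":0.085},{"dx":0,"dy":0,"dz":0,"rx":0,"ry":0,"rz":0,"hand":0.085}]'; python3 go.py 443 -154 6
```

```text
clock: 1.18
position: [0.4446, -0.1485, 0.1192]
ee_rot: [-0.002, 0.983, 0.183, -0.0]
contact_force: [0.2, -0.4, 0.4]
width: 0.0855
gripper_force: 0.0
pos [ 444.6 -148.5  119.2] yang -69.0 q6 0.73 w 85.5 t 1.2
shift mm [ -3.5   5.1 113.1] rows 3.0 tilt [-0.001  0.005 -1.   ]
```

```bash
python3 -m pendant '[{"dx":0,"dy":0,"dz":0.02,"rx":0,"ry":0,"rz":0,"hand":0.085},{"dx":0,"dy":0,"dz":0.02,"rx":0,"ry":0,"rz":0,"hand":0.085},{"dx":0,"dy":0,"dz":0.02,"rx":0,"ry":0,"rz":0,"hand":0.085},{"dx":0,"dy":0,"dz":0,"rx":0,"ry":0,"rz":0,"hand":0.085},{"dx":0,"dy":0,"dz":0,"rx":0,"ry":0,"rz":0,"hand":0.085}]'; python3 go.py 443 -154 6
```

```text
clock: 1.6
position: [0.4424, -0.1543, 0.0602]
ee_rot: [-0.001, 0.984, 0.18, -0.001]
contact_force: [0.2, 0.0, 0.3]
width: 0.0846
gripper_force: 0.0
pos [ 442.4 -154.3   60.2] yang -69.3 q6 0.73 w 84.6 t 1.6
shift mm [ 0.8  0.  54.2] rows 2.0 tilt [-0.003  0.001 -1.   ]
```

Accurate once settled. Descend and grip.

```bash
python3 -m pendant '[{"dx":0,"dy":0,"dz":0.018,"rx":0,"ry":0,"rz":0,"hand":0.085},{"dx":0,"dy":0,"dz":0.018,"rx":0,"ry":0,"rz":0,"hand":0.085},{"dx":0,"dy":0,"dz":0.018,"rx":0,"ry":0,"rz":0,"hand":0.085},{"dx":0,"dy":0,"dz":0,"rx":0,"ry":0,"rz":0,"hand":0.085},{"dx":0,"dy":0,"dz":0,"rx":0,"ry":0,"rz":0,"hand":0.04},{"dx":0,"dy":0,"dz":0,"rx":0,"ry":0,"rz":0,"hand":0.04},{"dx":0,"dy":0,"dz":0,"rx":0,"ry":0,"rz":0,"hand":0.04},{"dx":0,"dy":0,"dz":0,"rx":0,"ry":0,"rz":0,"hand":0.04},{"dx":0,"dy":0,"dz":0,"rx":0,"ry":0,"rz":0,"hand":0.04},{"dx":0,"dy":0,"dz":0,"rx":0,"ry":0,"rz":0,"hand":0.04}]' 40; python3 go.py 443 -154 120
```

```text
clock: 2.43
position: [0.4446, -0.1553, 0.0087]
ee_rot: [0.001, 0.984, 0.18, 0.001]
contact_force: [-1.1, 0.6, 6.2]
width: 0.0581
gripper_force: 42.9
pos [ 444.6 -155.3    8.7] yang -69.3 q6 0.73 w 58.1 t 2.4
shift mm [  -0.8   -1.5 -111.3] rows 3.0 tilt [ 0.003 -0.002 -1.   ]
```

```bash
python3 -m pendant '[{"dx":0,"dy":0,"dz":-0.012,"rx":0,"ry":0,"rz":0,"hand":0.04},{"dx":0,"dy":0,"dz":-0.02,"rx":0,"ry":0,"rz":0,"hand":0.04},{"dx":0,"dy":0,"dz":-0.02,"rx":0,"ry":0,"rz":0,"hand":0.04},{"dx":0,"dy":0,"dz":-0.02,"rx":0,"ry":0,"rz":0,"hand":0.04},{"dx":0,"dy":0,"dz":0,"rx":0,"ry":0,"rz":0,"hand":0.04},{"dx":0,"dy":0,"dz":0,"rx":0,"ry":0,"rz":0,"hand":0.04}]'; python3 go.py 417.3 280.5 90
```

```text
clock: 2.93
position: [0.4444, -0.155, 0.0805]
ee_rot: [0.001, 0.984, 0.18, 0.002]
contact_force: [-0.5, -0.2, -1.0]
width: 0.0584
gripper_force: 43.2
pos [ 444.4 -155.    80.5] yang -69.3 q6 0.73 w 58.4 t 2.9
shift mm [ 128.8 -416.9  -10.5] rows 10.0 tilt [ 0.004 -0.002 -1.   ]
```

```bash
python3 -m pendant '[{"dx":0.0107,"dy":-0.0347,"dz":-0.001,"rx":0,"ry":0,"rz":0,"hand":0.04},{"dx":0.0107,"dy":-0.0347,"dz":-0.001,"rx":0,"ry":0,"rz":0,"hand":0.04},{"dx":0.0107,"dy":-0.0347,"dz":-0.001,"rx":0,"ry":0,"rz":0,"hand":0.04},{"dx":0.0107,"dy":-0.0347,"dz":-0.001,"rx":0,"ry":0,"rz":0,"hand":0.04},{"dx":0.0107,"dy":-0.0347,"dz":-0.001,"rx":0,"ry":0,"rz":0,"hand":0.04},{"dx":0.0107,"dy":-0.0347,"dz":-0.001,"rx":0,"ry":0,"rz":0,"hand":0.04},{"dx":0.0107,"dy":-0.0347,"dz":-0.001,"rx":0,"ry":0,"rz":0,"hand":0.04},{"dx":0.0107,"dy":-0.0347,"dz":-0.001,"rx":0,"ry":0,"rz":0,"hand":0.04},{"dx":0.0107,"dy":-0.0347,"dz":-0.001,"rx":0,"ry":0,"rz":0,"hand":0.04},{"dx":0.0107,"dy":-0.0347,"dz":-0.001,"rx":0,"ry":0,"rz":0,"hand":0.04},{"dx":0.0107,"dy":-0.0347,"dz":-0.001,"rx":0,"ry":0,"rz":0,"hand":0.04},{"dx":0.0107,"dy":-0.0347,"dz":0,"rx":0,"ry":0,"rz":0,"hand":0.04}]'; python3 -m pendant '[{"dx":0,"dy":0,"dz":0,"rx":0,"ry":0,"rz":0,"hand":0.04},{"dx":0,"dy":0,"dz":0,"rx":0,"ry":0,"rz":0,"hand":0.04},{"dx":0,"dy":0,"dz":0,"rx":0,"ry":0,"rz":0,"hand":0.04}]' >/dev/null; python3 go.py 417.3 280.5 17
```

```text
clock: 3.93
position: [0.4149, 0.2819, 0.089]
ee_rot: [0.0, 0.984, 0.18, -0.001]
contact_force: [1.3, 0.8, -1.7]
width: 0.0581
gripper_force: 43.3
pos [415.  279.7  88.8] yang -69.2 q6 1.66 w 58.5 t 4.2
shift mm [ 2.6  0.  71.8] rows 2.0 tilt [-0.002 -0.002 -1.   ]
```

```bash
python3 -m pendant '[{"dx":0.0026,"dy":0,"dz":0.015,"rx":0,"ry":0,"rz":0,"hand":0.04},{"dx":0,"dy":0,"dz":0.015,"rx":0,"ry":0,"rz":0,"hand":0.04},{"dx":0,"dy":0,"dz":0.015,"rx":0,"ry":0,"rz":0,"hand":0.04},{"dx":0,"dy":0,"dz":0.015,"rx":0,"ry":0,"rz":0,"hand":0.04},{"dx":0,"dy":0,"dz":0.004,"rx":0,"ry":0,"rz":0,"hand":0.04},{"dx":0,"dy":0,"dz":0.004,"rx":0,"ry":0,"rz":0,"hand":0.04},{"dx":0,"dy":0,"dz":0.003,"rx":0,"ry":0,"rz":0,"hand":0.04},{"dx":0,"dy":0,"dz":0,"rx":0,"ry":0,"rz":0,"hand":0.04},{"dx":0,"dy":0,"dz":0,"rx":0,"ry":0,"rz":0,"hand":0.04},{"dx":0,"dy":0,"dz":0,"rx":0,"ry":0,"rz":0,"hand":0.04}]'; python3 go.py 417.3 280.5 17
```

```text
clock: 5.02
position: [0.4191, 0.2815, 0.0195]
ee_rot: [-0.0, 0.984, 0.18, 0.001]
contact_force: [-0.0, 0.2, 0.8]
width: 0.0584
gripper_force: 43.4
pos [419.1 281.5  19.5] yang -69.3 q6 1.66 w 58.4 t 5.0
shift mm [-2.   0.3  2.5] rows 1.0 tilt [ 0.001  0.001 -1.   ]
```

```bash
python3 -m pendant '[{"dx":-0.001,"dy":0,"dz":0.002,"rx":0,"ry":0,"rz":0,"hand":0.04},{"dx":0,"dy":0,"dz":0.001,"rx":0,"ry":0,"rz":0,"hand":0.04},{"dx":0,"dy":0,"dz":0,"rx":0,"ry":0,"rz":0,"hand":0.04},{"dx":0,"dy":0,"dz":0,"rx":0,"ry":0,"rz":0,"hand":0.04}]'; python3 -m pendant '[{"dx":0,"dy":0,"dz":0,"rx":0,"ry":0,"rz":0,"hand":0.075},{"dx":0,"dy":0,"dz":0,"rx":0,"ry":0,"rz":0,"hand":0.075},{"dx":0,"dy":0,"dz":0,"rx":0,"ry":0,"rz":0,"hand":0.075},{"dx":0,"dy":0,"dz":0,"rx":0,"ry":0,"rz":0,"hand":0.075},{"dx":0,"dy":0,"dz":-0.02,"rx":0,"ry":0,"rz":0,"hand":0.075},{"dx":0,"dy":0,"dz":-0.03,"rx":0,"ry":0,"rz":0,"hand":0.075},{"dx":0,"dy":0,"dz":-0.03,"rx":0,"ry":0,"rz":0,"hand":0.075},{"dx":0,"dy":0,"dz":0,"rx":0,"ry":0,"rz":0,"hand":0.06},{"dx":0,"dy":0,"dz":0,"rx":0,"ry":0,"rz":0,"hand":0.06}]'; python3 go.py 594.8 -313.3 70
```

```text
clock: 5.35
position: [0.4178, 0.2811, 0.0168]
ee_rot: [-0.0, 0.984, 0.18, 0.001]
contact_force: [-0.4, -0.4, 5.5]
width: 0.0584
gripper_force: 43.9
clock: 6.1
position: [0.4188, 0.2816, 0.0974]
ee_rot: [-0.001, 0.984, 0.18, 0.002]
contact_force: [-0.1, -0.7, -1.1]
width: 0.0597
gripper_force: 0.0
pos [418.8 281.6  97.4] yang -69.3 q6 1.66 w 59.7 t 6.1
shift mm [-46.1 618.7  27. ] rows 15.0 tilt [ 0.004  0.002 -1.   ]
```

```bash
python3 -m pendant '[{"dx":-0.0026,"dy":0.0344,"dz":0,"rx":0,"ry":0,"rz":0,"hand":0.06},{"dx":-0.0026,"dy":0.0344,"dz":0,"rx":0,"ry":0,"rz":0,"hand":0.06},{"dx":-0.0026,"dy":0.0344,"dz":0,"rx":0,"ry":0,"rz":0,"hand":0.06},{"dx":-0.0026,"dy":0.0344,"dz":0,"rx":0,"ry":0,"rz":0,"hand":0.06},{"dx":-0.0026,"dy":0.0344,"dz":0,"rx":0,"ry":0,"rz":0,"hand":0.06},{"dx":-0.0026,"dy":0.0344,"dz":0,"rx":0,"ry":0,"rz":0,"hand":0.06},{"dx":-0.0026,"dy":0.0344,"dz":0,"rx":0,"ry":0,"rz":0,"hand":0.06},{"dx":-0.0026,"dy":0.0344,"dz":0,"rx":0,"ry":0,"rz":0,"hand":0.06},{"dx":-0.0026,"dy":0.0344,"dz":0,"rx":0,"ry":0,"rz":0,"hand":0.06},{"dx":-0.0026,"dy":0.0344,"dz":0,"rx":0,"ry":0,"rz":0,"hand":0.06},{"dx":-0.0026,"dy":0.0344,"dz":0,"rx":0,"ry":0,"rz":0,"hand":0.06},{"dx":-0.0026,"dy":0.0344,"dz":0,"rx":0,"ry":0,"rz":0,"hand":0.06}]' >/dev/null
python3 -m pendant '[{"dx":-0.0026,"dy":0.0344,"dz":0,"rx":0,"ry":0,"rz":0,"hand":0.06},{"dx":-0.0026,"dy":0.0344,"dz":0,"rx":0,"ry":0,"rz":0,"hand":0.06},{"dx":-0.0026,"dy":0.0344,"dz":0,"rx":0,"ry":0,"rz":0,"hand":0.06},{"dx":-0.0026,"dy":0.0344,"dz":0,"rx":0,"ry":0,"rz":0,"hand":0.06},{"dx":-0.0026,"dy":0.0344,"dz":0,"rx":0,"ry":0,"rz":0,"hand":0.06},{"dx":-0.0026,"dy":0.0344,"dz":0,"rx":0,"ry":0,"rz":0,"hand":0.06},{"dx":0,"dy":0,"dz":0.012,"rx":0,"ry":0,"rz":0,"hand":0.06},{"dx":0,"dy":0,"dz":0.012,"rx":0,"ry":0,"rz":0,"hand":0.06},{"dx":0,"dy":0,"dz":0.012,"rx":0,"ry":0,"rz":0,"hand":0.06},{"dx":0,"dy":0,"dz":0,"rx":0,"ry":0,"rz":0,"hand":0.06},{"dx":0,"dy":0,"dz":0,"rx":0,"ry":0,"rz":0,"hand":0.06},{"dx":0,"dy":0,"dz":0,"rx":0,"ry":0,"rz":0,"hand":0.06}]'; python3 go.py 594.8 -313.3 8
python3 - <<'E'
from h import *; from rig import manip
i=manip.get_image("top"); a=cv2.resize(i["frame"][100:290,80:440],None,fx=2.2,fy=2.2,interpolation=cv2.INTER_CUBIC); cv2.imwrite("pics/t1.png",a[:,:,::-1])
E
```

```text
clock: 8.1
position: [0.5928, -0.3135, 0.0598]
ee_rot: [-0.0, 0.984, 0.181, -0.0]
contact_force: [-0.1, 0.3, 0.4]
width: 0.0599
gripper_force: 0.0
pos [ 592.8 -313.5   59.8] yang -69.2 q6 0.62 w 59.9 t 8.1
shift mm [ 1.9  0.5 51.8] rows 2.0 tilt [-0.001  0.    -1.   ]
```

View pics/t1.png

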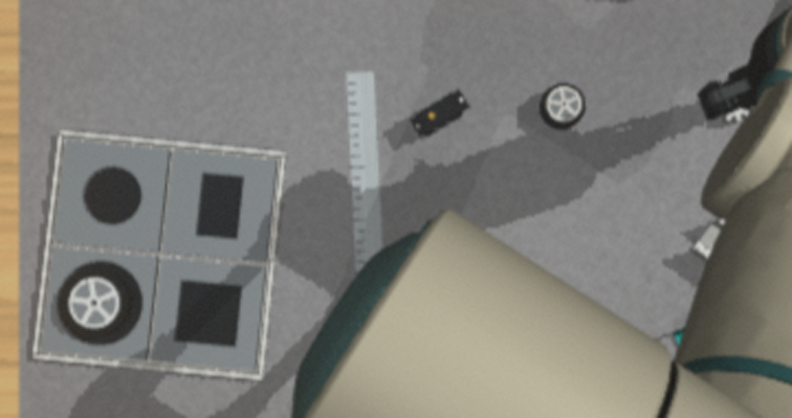

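Crop at 2.2x (offset 80,100): the wheel sits in the large round pocket, hub at about (95,302), and its small offset fits parallax. The gripper is above the gear at (735,110).

```bash
python3 -m pendant '[{"dx":0.002,"dy":0,"dz":0.018,"rx":0,"ry":0,"rz":0,"hand":0.06},{"dx":0,"dy":0,"dz":0.018,"rx":0,"ry":0,"rz":0,"hand":0.06},{"dx":0,"dy":0,"dz":0.017,"rx":0,"ry":0,"rz":0,"hand":0.06},{"dx":0,"dy":0,"dz":0,"rx":0,"ry":0,"rz":0,"hand":0.06},{"dx":0,"dy":0,"dz":0,"rx":0,"ry":0,"rz":0,"hand":0.025},{"dx":0,"dy":0,"dz":0,"rx":0,"ry":0,"rz":0,"hand":0.025},{"dx":0,"dy":0,"dz":0,"rx":0,"ry":0,"rz":0,"hand":0.025},{"dx":0,"dy":0,"dz":0,"rx":0,"ry":0,"rz":0,"hand":0.025},{"dx":0,"dy":0,"dz":0,"rx":0,"ry":0,"rz":0,"hand":0.025},{"dx":0,"dy":0,"dz":0,"rx":0,"ry":0,"rz":0,"hand":0.025}]' 40; python3 go.py 516.5 268.8 90
```

```text
clock: 8.98
position: [0.5959, -0.3146, 0.0086]
ee_rot: [0.001, 0.984, 0.18, 0.001]
contact_force: [-0.1, 0.7, 6.3]
width: 0.0359
gripper_force: 40.5
pos [ 595.9 -314.6    8.6] yang -69.3 q6 0.62 w 35.9 t 9.0
shift mm [ 132.4 -573.6  -82.6] rows 14.0 tilt [ 0.003 -0.002 -1.   ]
```

```bash
python3 -m pendant '[{"dx":0,"dy":0,"dz":-0.01,"rx":0,"ry":0,"rz":0,"hand":0.025},{"dx":0,"dy":0,"dz":-0.02,"rx":0,"ry":0,"rz":0,"hand":0.025},{"dx":0,"dy":0,"dz":-0.025,"rx":0,"ry":0,"rz":0,"hand":0.025},{"dx":0,"dy":0,"dz":-0.025,"rx":0,"ry":0,"rz":0,"hand":0.025},{"dx":0.0083,"dy":-0.0359,"dz":0,"rx":0,"ry":0,"rz":0,"hand":0.025},{"dx":0.0083,"dy":-0.0359,"dz":0,"rx":0,"ry":0,"rz":0,"hand":0.025},{"dx":0.0083,"dy":-0.0359,"dz":0,"rx":0,"ry":0,"rz":0,"hand":0.025},{"dx":0.0083,"dy":-0.0359,"dz":0,"rx":0,"ry":0,"rz":0,"hand":0.025},{"dx":0.0083,"dy":-0.0359,"dz":0,"rx":0,"ry":0,"rz":0,"hand":0.025},{"dx":0.0083,"dy":-0.0359,"dz":0,"rx":0,"ry":0,"rz":0,"hand":0.025},{"dx":0.0083,"dy":-0.0359,"dz":0,"rx":0,"ry":0,"rz":0,"hand":0.025},{"dx":0.0083,"dy":-0.0359,"dz":0,"rx":0,"ry":0,"rz":0,"hand":0.025}]'
python3 -m pendant '[{"dx":0.0083,"dy":-0.0359,"dz":0,"rx":0,"ry":0,"rz":0,"hand":0.025},{"dx":0.0083,"dy":-0.0359,"dz":0,"rx":0,"ry":0,"rz":0,"hand":0.025},{"dx":0.0083,"dy":-0.0359,"dz":0,"rx":0,"ry":0,"rz":0,"hand":0.025},{"dx":0.0083,"dy":-0.0359,"dz":0,"rx":0,"ry":0,"rz":0,"hand":0.025},{"dx":0.0083,"dy":-0.0359,"dz":0,"rx":0,"ry":0,"rz":0,"hand":0.025},{"dx":0.0083,"dy":-0.0359,"dz":0,"rx":0,"ry":0,"rz":0,"hand":0.025},{"dx":0.0083,"dy":-0.0359,"dz":0,"rx":0,"ry":0,"rz":0,"hand":0.025},{"dx":0.0083,"dy":-0.0359,"dz":0,"rx":0,"ry":0,"rz":0,"hand":0.025},{"dx":0,"dy":0,"dz":0,"rx":0,"ry":0,"rz":0,"hand":0.025},{"dx":0,"dy":0,"dz":0,"rx":0,"ry":0,"rz":0,"hand":0.025},{"dx":0,"dy":0,"dz":0,"rx":0,"ry":0,"rz":0,"hand":0.025},{"dx":0,"dy":0,"dz":0,"rx":0,"ry":0,"rz":0,"hand":0.025}]'; python3 go.py 516.5 268.8 17
```

```text
clock: 9.98
position: [0.5546, -0.0204, 0.0874]
ee_rot: [0.0, 0.984, 0.18, 0.0]
contact_force: [-0.1, -0.7, -0.7]
width: 0.036
gripper_force: 40.1
clock: 10.98
position: [0.5158, 0.269, 0.0869]
ee_rot: [0.0, 0.984, 0.179, -0.0]
contact_force: [1.0, -0.4, -0.2]
width: 0.036
gripper_force: 40.1
pos [515.8 269.   86.9] yang -69.3 q6 1.57 w 36.0 t 11.0
shift mm [ 0.7  0.4 69.9] rows 2.0 tilt [-0.    -0.001 -1.   ]
```

```bash
python3 -m pendant '[{"dx":0,"dy":0,"dz":0.015,"rx":0,"ry":0,"rz":0,"hand":0.025},{"dx":0,"dy":0,"dz":0.015,"rx":0,"ry":0,"rz":0,"hand":0.025},{"dx":0,"dy":0,"dz":0.015,"rx":0,"ry":0,"rz":0,"hand":0.025},{"dx":0,"dy":0,"dz":0.012,"rx":0,"ry":0,"rz":0,"hand":0.025},{"dx":0,"dy":0,"dz":0.005,"rx":0,"ry":0,"rz":0,"hand":0.025},{"dx":0,"dy":0,"dz":0.004,"rx":0,"ry":0,"rz":0,"hand":0.025},{"dx":0,"dy":0,"dz":0.002,"rx":0,"ry":0,"rz":0,"hand":0.025},{"dx":0,"dy":0,"dz":0.002,"rx":0,"ry":0,"rz":0,"hand":0.025},{"dx":0,"dy":0,"dz":0,"rx":0,"ry":0,"rz":0,"hand":0.025},{"dx":0,"dy":0,"dz":0,"rx":0,"ry":0,"rz":0,"hand":0.025},{"dx":0,"dy":0,"dz":0,"rx":0,"ry":0,"rz":0,"hand":0.025}]'; python3 go.py 516.5 268.8 17
```

```text
clock: 11.9
position: [0.5161, 0.2704, 0.0174]
ee_rot: [-0.0, 0.984, 0.18, 0.001]
contact_force: [0.0, 0.5, 0.0]
width: 0.036
gripper_force: 40.1
pos [516.1 270.4  17.4] yang -69.3 q6 1.57 w 36.0 t 11.9
shift mm [-0.2  1.6  0.4] rows 1.0 tilt [ 0.001  0.    -1.   ]
```

```bash
python3 -m pendant '[{"dx":0,"dy":0,"dz":0.0015,"rx":0,"ry":0,"rz":0,"hand":0.025},{"dx":0,"dy":0,"dz":0,"rx":0,"ry":0,"rz":0,"hand":0.025},{"dx":0,"dy":0,"dz":0,"rx":0,"ry":0,"rz":0,"hand":0.055},{"dx":0,"dy":0,"dz":0,"rx":0,"ry":0,"rz":0,"hand":0.055},{"dx":0,"dy":0,"dz":0,"rx":0,"ry":0,"rz":0,"hand":0.055},{"dx":0,"dy":0,"dz":-0.02,"rx":0,"ry":0,"rz":0,"hand":0.055},{"dx":0,"dy":0,"dz":-0.03,"rx":0,"ry":0,"rz":0,"hand":0.055},{"dx":0,"dy":0,"dz":-0.03,"rx":0,"ry":0,"rz":0,"hand":0.055},{"dx":0,"dy":0,"dz":0,"rx":0,"ry":0,"rz":-7,"hand":0.055},{"dx":0,"dy":0,"dz":0,"rx":0,"ry":0,"rz":-7,"hand":0.055}]'; python3 -m pendant '[{"dx":0,"dy":0,"dz":0,"rx":0,"ry":0,"rz":-7,"hand":0.055},{"dx":0,"dy":0,"dz":0,"rx":0,"ry":0,"rz":-7,"hand":0.055},{"dx":0,"dy":0,"dz":0,"rx":0,"ry":0,"rz":-7,"hand":0.055},{"dx":0,"dy":0,"dz":0,"rx":0,"ry":0,"rz":-7,"hand":0.055},{"dx":0,"dy":0,"dz":0,"rx":0,"ry":0,"rz":-7,"hand":0.055},{"dx":0,"dy":0,"dz":0,"rx":0,"ry":0,"rz":-7,"hand":0.055},{"dx":0,"dy":0,"dz":0,"rx":0,"ry":0,"rz":-7,"hand":0.055},{"dx":0,"dy":0,"dz":0,"rx":0,"ry":0,"rz":-7,"hand":0.055},{"dx":0,"dy":0,"dz":0,"rx":0,"ry":0,"rz":-7,"hand":0.055},{"dx":0,"dy":0,"dz":0,"rx":0,"ry":0,"rz":-7,"hand":0.055},{"dx":0,"dy":0,"dz":0,"rx":0,"ry":0,"rz":-7,"hand":0.045},{"dx":0,"dy":0,"dz":0,"rx":0,"ry":0,"rz":-7,"hand":0.045}]';  python3 -m pendant '[{"dx":0,"dy":0,"dz":0,"rx":0,"ry":0,"rz":-2,"hand":0.045},{"dx":0,"dy":0,"dz":0,"rx":0,"ry":0,"rz":0,"hand":0.045},{"dx":0,"dy":0,"dz":0,"rx":0,"ry":0,"rz":0,"hand":0.045}]' >/dev/null; python3 go.py 583 -35.5 90 30.7
```

```text
clock: 12.73
position: [0.5173, 0.2708, 0.0977]
ee_rot: [-0.0, 0.954, 0.301, 0.002]
contact_force: [-0.9, 0.2, -0.6]
width: 0.0549
gripper_force: 0.0
clock: 13.73
position: [0.5156, 0.2702, 0.0951]
ee_rot: [-0.0, 0.507, 0.862, -0.0]
contact_force: [-0.1, -0.1, 0.3]
width: 0.045
gripper_force: 0.0
pos [515.6 270.2  95.2] yang 30.7 q6 -0.17 w 45.2 t 14.0
shift mm [-297.3  -97.9    5.2] rows 8.0 tilt [-0. -0. -1.]
rz -0.0
```

```bash
python3 -m pendant '[{"dx":-0.033,"dy":-0.0109,"dz":0,"rx":0,"ry":0,"rz":0,"hand":0.045},{"dx":-0.033,"dy":-0.0109,"dz":0,"rx":0,"ry":0,"rz":0,"hand":0.045},{"dx":-0.033,"dy":-0.0109,"dz":0,"rx":0,"ry":0,"rz":0,"hand":0.045},{"dx":-0.033,"dy":-0.0109,"dz":0,"rx":0,"ry":0,"rz":0,"hand":0.045},{"dx":-0.033,"dy":-0.0109,"dz":0,"rx":0,"ry":0,"rz":0,"hand":0.045},{"dx":-0.033,"dy":-0.0109,"dz":0,"rx":0,"ry":0,"rz":0,"hand":0.045},{"dx":-0.033,"dy":-0.0109,"dz":0,"rx":0,"ry":0,"rz":0,"hand":0.045},{"dx":-0.033,"dy":-0.0109,"dz":0,"rx":0,"ry":0,"rz":0,"hand":0.045},{"dx":-0.033,"dy":-0.0109,"dz":0,"rx":0,"ry":0,"rz":0,"hand":0.045},{"dx":0,"dy":0,"dz":0.015,"rx":0,"ry":0,"rz":0,"hand":0.045},{"dx":0,"dy":0,"dz":0.015,"rx":0,"ry":0,"rz":0,"hand":0.045}]'; python3 -m pendant '[{"dx":0,"dy":0,"dz":0,"rx":0,"ry":0,"rz":0,"hand":0.045},{"dx":0,"dy":0,"dz":0,"rx":0,"ry":0,"rz":0,"hand":0.045},{"dx":0,"dy":0,"dz":0,"rx":0,"ry":0,"rz":0,"hand":0.045}]' >/dev/null; python3 go.py 583 -35.5 10 30.7
python3 - <<'E'
from h import *; from rig import manip
i=manip.get_image("scene"); a=cv2.resize(i["frame"][160:320,180:440],None,fx=3,fy=3,interpolation=cv2.INTER_CUBIC); cv2.imwrite("pics/s1.png",a[:,:,::-1])
E
```

```text
clock: 14.9
position: [0.5848, -0.038, 0.0659]
ee_rot: [0.002, 0.497, 0.868, 0.0]
contact_force: [-0.0, 0.2, -0.8]
width: 0.0451
gripper_force: 0.0
pos [583.5 -35.   65.8] yang 30.7 q6 -0.72 w 45.0 t 15.2
shift mm [-0.2 -0.7 55.8] rows 2.0 tilt [ 0.001 -0.    -1.   ]
rz 0.0
```

View pics/s1.png

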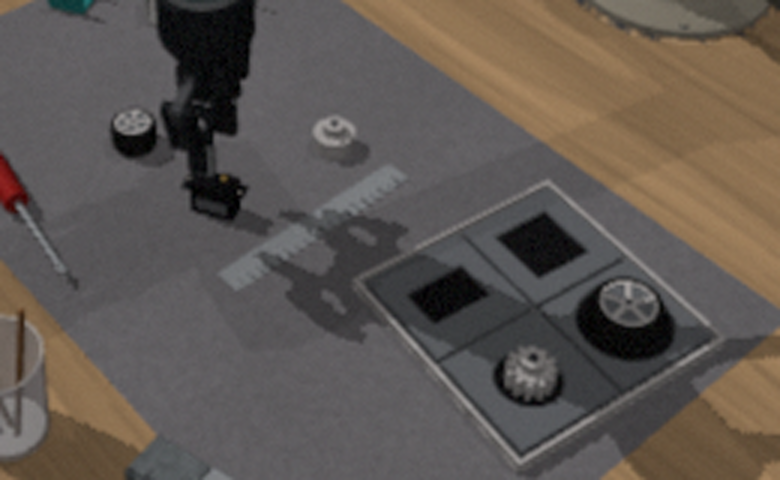

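Scene crop: gear (530,375) and wheel (628,315) sit flat in their pockets, and the fingers are aligned over the servo (215,195). Now gripping the servo.

```bash
python3 -m pendant '[{"dx":0,"dy":0,"dz":0.018,"rx":0,"ry":0,"rz":0,"hand":0.045},{"dx":0,"dy":0,"dz":0.018,"rx":0,"ry":0,"rz":0,"hand":0.045},{"dx":0,"dy":0,"dz":0.018,"rx":0,"ry":0,"rz":0,"hand":0.045},{"dx":0,"dy":0,"dz":0,"rx":0,"ry":0,"rz":0,"hand":0.045},{"dx":0,"dy":0,"dz":0,"rx":0,"ry":0,"rz":0,"hand":0.012},{"dx":0,"dy":0,"dz":0,"rx":0,"ry":0,"rz":0,"hand":0.012},{"dx":0,"dy":0,"dz":0,"rx":0,"ry":0,"rz":0,"hand":0.012},{"dx":0,"dy":0,"dz":0,"rx":0,"ry":0,"rz":0,"hand":0.012},{"dx":0,"dy":0,"dz":0,"rx":0,"ry":0,"rz":0,"hand":0.012},{"dx":0,"dy":0,"dz":0,"rx":0,"ry":0,"rz":0,"hand":0.012}]' 40; python3 go.py 504.8 169.5 90 83.3
```

```text
clock: 16.03
position: [0.5844, -0.0353, 0.0128]
ee_rot: [0.001, 0.495, 0.869, 0.001]
contact_force: [-0.0, 0.3, 5.8]
width: 0.0195
gripper_force: 40.9
pos [584.4 -35.3  12.8] yang 30.7 q6 -0.72 w 19.5 t 16.0
shift mm [216.6  36.4 -77.5] rows 6.0 tilt [ 0.003 -0.    -1.   ]
rz -52.6
```

```bash
python3 -m pendant '[{"dx":0,"dy":0,"dz":-0.012,"rx":0,"ry":0,"rz":0,"hand":0.012},{"dx":0,"dy":0,"dz":-0.02,"rx":0,"ry":0,"rz":0,"hand":0.012},{"dx":0,"dy":0,"dz":-0.02,"rx":0,"ry":0,"rz":-6.6,"hand":0.012},{"dx":0,"dy":0,"dz":-0.02,"rx":0,"ry":0,"rz":-6.6,"hand":0.012},{"dx":0,"dy":0,"dz":-0.005,"rx":0,"ry":0,"rz":-6.6,"hand":0.012},{"dx":0,"dy":0,"dz":0,"rx":0,"ry":0,"rz":-6.6,"hand":0.012},{"dx":0,"dy":0,"dz":0,"rx":0,"ry":0,"rz":-6.6,"hand":0.012},{"dx":0,"dy":0,"dz":0,"rx":0,"ry":0,"rz":-6.6,"hand":0.012},{"dx":0,"dy":0,"dz":0,"rx":0,"ry":0,"rz":-6.6,"hand":0.012},{"dx":0,"dy":0,"dz":0,"rx":0,"ry":0,"rz":-6.6,"hand":0.012},{"dx":0,"dy":0,"dz":0,"rx":0,"ry":0,"rz":0,"hand":0.012},{"dx":0,"dy":0,"dz":0,"rx":0,"ry":0,"rz":0,"hand":0.012}]'; python3 go.py 504.8 169.5 90 83.3
```

```text
clock: 17.03
position: [0.583, -0.0353, 0.0884]
ee_rot: [-0.0, 0.058, 0.998, -0.0]
contact_force: [0.1, 1.1, -0.6]
width: 0.019
gripper_force: 40.0
pos [583.  -35.3  88.4] yang 83.4 q6 -1.63 w 19.0 t 17.0
shift mm [101.3 194.3  -1.6] rows 5.0 tilt [-0. -0. -1.]
rz 0.1
```

```bash
python3 -m pendant '[{"dx":0.0145,"dy":0.0278,"dz":0,"rx":0,"ry":0,"rz":0,"hand":0.012},{"dx":0.0145,"dy":0.0278,"dz":0,"rx":0,"ry":0,"rz":0,"hand":0.012},{"dx":0.0145,"dy":0.0278,"dz":0,"rx":0,"ry":0,"rz":0,"hand":0.012},{"dx":0.0145,"dy":0.0278,"dz":0,"rx":0,"ry":0,"rz":0,"hand":0.012},{"dx":0.0145,"dy":0.0278,"dz":0,"rx":0,"ry":0,"rz":0,"hand":0.012},{"dx":0.0145,"dy":0.0278,"dz":0,"rx":0,"ry":0,"rz":0,"hand":0.012},{"dx":0.0145,"dy":0.0278,"dz":0,"rx":0,"ry":0,"rz":0,"hand":0.012},{"dx":0,"dy":0,"dz":0,"rx":0,"ry":0,"rz":0,"hand":0.012},{"dx":0,"dy":0,"dz":0,"rx":0,"ry":0,"rz":0,"hand":0.012},{"dx":0,"dy":0,"dz":0,"rx":0,"ry":0,"rz":0,"hand":0.012},{"dx":0,"dy":0,"dz":0,"rx":0,"ry":0,"rz":0,"hand":0.012}]'; python3 go.py 504.8 169.5 21 83.3
```

```text
clock: 17.95
position: [0.5049, 0.1687, 0.0884]
ee_rot: [0.0, 0.057, 0.998, -0.0]
contact_force: [0.3, -0.0, -1.1]
width: 0.0194
gripper_force: 40.0
pos [504.9 168.7  88.4] yang 83.4 q6 -1.26 w 19.4 t 17.9
shift mm [ 0.2  0.8 67.4] rows 2.0 tilt [ 0.001 -0.001 -1.   ]
rz 0.1
```

```bash
python3 -m pendant '[{"dx":0,"dy":0,"dz":0.015,"rx":0,"ry":0,"rz":0,"hand":0.012},{"dx":0,"dy":0,"dz":0.015,"rx":0,"ry":0,"rz":0,"hand":0.012},{"dx":0,"dy":0,"dz":0.015,"rx":0,"ry":0,"rz":0,"hand":0.012},{"dx":0,"dy":0,"dz":0.01,"rx":0,"ry":0,"rz":0,"hand":0.012},{"dx":0,"dy":0,"dz":0.005,"rx":0,"ry":0,"rz":0,"hand":0.012},{"dx":0,"dy":0,"dz":0.004,"rx":0,"ry":0,"rz":0,"hand":0.012},{"dx":0,"dy":0,"dz":0.002,"rx":0,"ry":0,"rz":0,"hand":0.012},{"dx":0,"dy":0,"dz":0.002,"rx":0,"ry":0,"rz":0,"hand":0.012},{"dx":0,"dy":0,"dz":0,"rx":0,"ry":0,"rz":0,"hand":0.012},{"dx":0,"dy":0,"dz":0,"rx":0,"ry":0,"rz":0,"hand":0.012},{"dx":0,"dy":0,"dz":0,"rx":0,"ry":0,"rz":0,"hand":0.012}]'; python3 go.py 504.8 169.5 20.5 83.3
```

```text
clock: 18.87
position: [0.5047, 0.1697, 0.0208]
ee_rot: [0.001, 0.056, 0.998, 0.0]
contact_force: [0.1, 0.1, 1.3]
width: 0.0195
gripper_force: 40.1
pos [504.7 169.7  20.8] yang 83.5 q6 -1.26 w 19.5 t 18.9
shift mm [-0.1 -0.2  0.3] rows 1.0 tilt [ 0.001  0.    -1.   ]
rz 0.2
```

```bash
python3 -m pendant '[{"dx":0,"dy":0,"dz":0.001,"rx":0,"ry":0,"rz":0,"hand":0.012},{"dx":0,"dy":0,"dz":0,"rx":0,"ry":0,"rz":0,"hand":0.012},{"dx":0,"dy":0,"dz":0,"rx":0,"ry":0,"rz":0,"hand":0.042},{"dx":0,"dy":0,"dz":0,"rx":0,"ry":0,"rz":0,"hand":0.042},{"dx":0,"dy":0,"dz":0,"rx":0,"ry":0,"rz":0,"hand":0.042},{"dx":0,"dy":0,"dz":-0.02,"rx":0,"ry":0,"rz":0,"hand":0.042},{"dx":0,"dy":0,"dz":-0.03,"rx":0,"ry":0,"rz":0,"hand":0.042},{"dx":0,"dy":0,"dz":-0.03,"rx":0,"ry":0,"rz":0,"hand":0.042},{"dx":0,"dy":0,"dz":0,"rx":0,"ry":0,"rz":7.1,"hand":0.06},{"dx":0,"dy":0,"dz":0,"rx":0,"ry":0,"rz":7.1,"hand":0.06},{"dx":0,"dy":0,"dz":0,"rx":0,"ry":0,"rz":7.1,"hand":0.06},{"dx":0,"dy":0,"dz":0,"rx":0,"ry":0,"rz":7.1,"hand":0.06}]'; python3 -m pendant '[{"dx":0,"dy":0,"dz":0,"rx":0,"ry":0,"rz":7.1,"hand":0.06},{"dx":0,"dy":0,"dz":0,"rx":0,"ry":0,"rz":7.1,"hand":0.06},{"dx":0,"dy":0,"dz":0,"rx":0,"ry":0,"rz":7.1,"hand":0.06},{"dx":0,"dy":0,"dz":0,"rx":0,"ry":0,"rz":7.1,"hand":0.06},{"dx":0,"dy":0,"dz":0,"rx":0,"ry":0,"rz":7.1,"hand":0.06},{"dx":0,"dy":0,"dz":0,"rx":0,"ry":0,"rz":7.1,"hand":0.06},{"dx":0,"dy":0,"dz":0,"rx":0,"ry":0,"rz":7.1,"hand":0.06},{"dx":0,"dy":0,"dz":0,"rx":0,"ry":0,"rz":7.1,"hand":0.06},{"dx":0,"dy":0,"dz":0,"rx":0,"ry":0,"rz":7.1,"hand":0.06},{"dx":0,"dy":0,"dz":0,"rx":0,"ry":0,"rz":7.1,"hand":0.06},{"dx":0,"dy":0,"dz":0,"rx":0,"ry":0,"rz":7.1,"hand":0.06},{"dx":0,"dy":0,"dz":0,"rx":0,"ry":0,"rz":7.1,"hand":0.06}]';  python3 -m pendant '[{"dx":0,"dy":0,"dz":0,"rx":0,"ry":0,"rz":7.1,"hand":0.06},{"dx":0,"dy":0,"dz":0,"rx":0,"ry":0,"rz":0.7,"hand":0.06},{"dx":0,"dy":0,"dz":0,"rx":0,"ry":0,"rz":0,"hand":0.06},{"dx":0,"dy":0,"dz":0,"rx":0,"ry":0,"rz":0,"hand":0.06}]' >/dev/null; python3 go.py 454 -295.5 90 -38
```

```text
clock: 19.87
position: [0.5042, 0.1696, 0.0995]
ee_rot: [0.0, 0.303, 0.953, 0.0]
contact_force: [0.5, 0.1, 1.2]
width: 0.06
gripper_force: 0.0
clock: 20.87
position: [0.5041, 0.1696, 0.0991]
ee_rot: [-0.0, 0.868, 0.497, -0.0]
contact_force: [0.1, 0.1, 0.2]
width: 0.0602
gripper_force: 0.0
pos [504.2 169.6  99.2] yang -37.7 q6 0.85 w 59.9 t 21.2
shift mm [-398.5  244.9    9.3] rows 10.0 tilt [-0. -0. -1.]
rz 0.3
```

```bash
python3 -m pendant '[{"dx":-0.0332,"dy":0.0204,"dz":0,"rx":0,"ry":0,"rz":0,"hand":0.06},{"dx":-0.0332,"dy":0.0204,"dz":0,"rx":0,"ry":0,"rz":0,"hand":0.06},{"dx":-0.0332,"dy":0.0204,"dz":0,"rx":0,"ry":0,"rz":0,"hand":0.06},{"dx":-0.0332,"dy":0.0204,"dz":0,"rx":0,"ry":0,"rz":0,"hand":0.06},{"dx":-0.0332,"dy":0.0204,"dz":0,"rx":0,"ry":0,"rz":0,"hand":0.06},{"dx":-0.0332,"dy":0.0204,"dz":0,"rx":0,"ry":0,"rz":0,"hand":0.06},{"dx":-0.0332,"dy":0.0204,"dz":0,"rx":0,"ry":0,"rz":0,"hand":0.06},{"dx":-0.0332,"dy":0.0204,"dz":0,"rx":0,"ry":0,"rz":0,"hand":0.06},{"dx":-0.0332,"dy":0.0204,"dz":0,"rx":0,"ry":0,"rz":0,"hand":0.06},{"dx":-0.0332,"dy":0.0204,"dz":0,"rx":0,"ry":0,"rz":0,"hand":0.06},{"dx":-0.0332,"dy":0.0204,"dz":0,"rx":0,"ry":0,"rz":0,"hand":0.06},{"dx":-0.0332,"dy":0.0204,"dz":0,"rx":0,"ry":0,"rz":0,"hand":0.06}]' >/dev/null; python3 -m pendant '[{"dx":0,"dy":0,"dz":0.02,"rx":0,"ry":0,"rz":0,"hand":0.06},{"dx":0,"dy":0,"dz":0.02,"rx":0,"ry":0,"rz":0,"hand":0.06},{"dx":0,"dy":0,"dz":0,"rx":0,"ry":0,"rz":0,"hand":0.06},{"dx":0,"dy":0,"dz":0,"rx":0,"ry":0,"rz":0,"hand":0.06},{"dx":0,"dy":0,"dz":0,"rx":0,"ry":0,"rz":0,"hand":0.06}]'; python3 go.py 454 -295.5 9 -38
python3 - <<'E'
from h import *; from rig import manip
i=manip.get_image("scene"); a=cv2.resize(i["frame"][110:310,150:430],None,fx=2.8,fy=2.8,interpolation=cv2.INTER_CUBIC); cv2.imwrite("pics/s2.png",a[:,:,::-1])
E
```

```text
clock: 22.62
position: [0.4534, -0.2952, 0.06]
ee_rot: [0.0, 0.898, 0.44, 0.0]
contact_force: [-0.3, -0.0, -0.1]
width: 0.06
gripper_force: 0.0
pos [ 453.4 -295.2   60. ] yang -37.8 q6 -0.05 w 60.0 t 22.6
shift mm [ 0.1  0.7 51. ] rows 2.0 tilt [ 0.001 -0.001 -1.   ]
rz 0.2
```

View pics/s2.png

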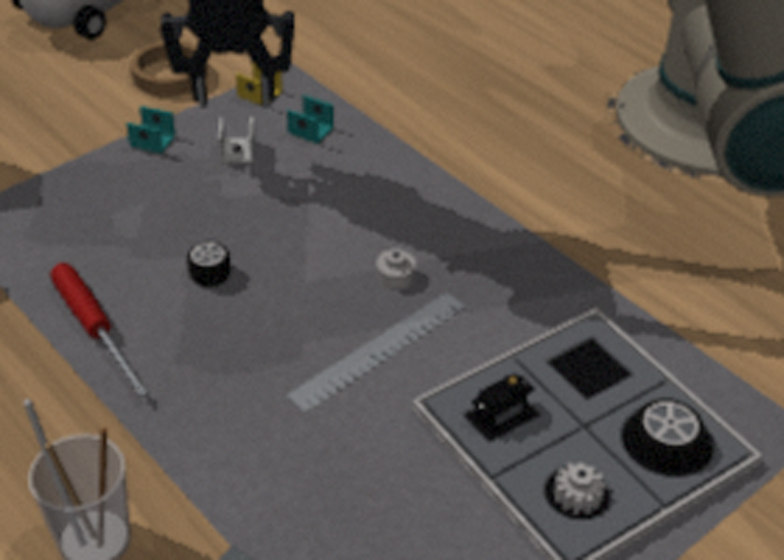

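The servo (505,405), gear and wheel are seated. The fingers straddle the bare bracket at (237,148), walls inside the opening.

```bash
python3 -m pendant '[{"dx":0,"dy":0.0005,"dz":0.017,"rx":0,"ry":0,"rz":0,"hand":0.06},{"dx":0,"dy":0,"dz":0.017,"rx":0,"ry":0,"rz":0,"hand":0.06},{"dx":0,"dy":0,"dz":0.016,"rx":0,"ry":0,"rz":0,"hand":0.06},{"dx":0,"dy":0,"dz":0,"rx":0,"ry":0,"rz":0,"hand":0.06},{"dx":0,"dy":0,"dz":0,"rx":0,"ry":0,"rz":0,"hand":0.028},{"dx":0,"dy":0,"dz":0,"rx":0,"ry":0,"rz":0,"hand":0.028},{"dx":0,"dy":0,"dz":0,"rx":0,"ry":0,"rz":0,"hand":0.028},{"dx":0,"dy":0,"dz":0,"rx":0,"ry":0,"rz":0,"hand":0.028},{"dx":0,"dy":0,"dz":0,"rx":0,"ry":0,"rz":0,"hand":0.028},{"dx":0,"dy":0,"dz":0,"rx":0,"ry":0,"rz":0,"hand":0.028}]' 35; python3 -m pendant '[{"dx":0,"dy":0,"dz":-0.012,"rx":0,"ry":0,"rz":0,"hand":0.028},{"dx":0,"dy":0,"dz":-0.02,"rx":0,"ry":0,"rz":0,"hand":0.028},{"dx":0,"dy":0,"dz":-0.025,"rx":0,"ry":0,"rz":0,"hand":0.028},{"dx":0,"dy":0,"dz":-0.025,"rx":0,"ry":0,"rz":0,"hand":0.028},{"dx":0,"dy":0,"dz":0,"rx":0,"ry":0,"rz":-6.3,"hand":0.028},{"dx":0,"dy":0,"dz":0,"rx":0,"ry":0,"rz":-6.3,"hand":0.028},{"dx":0,"dy":0,"dz":0,"rx":0,"ry":0,"rz":-6.3,"hand":0.028},{"dx":0,"dy":0,"dz":0,"rx":0,"ry":0,"rz":-6.3,"hand":0.028},{"dx":0,"dy":0,"dz":0,"rx":0,"ry":0,"rz":-6.3,"hand":0.028},{"dx":0,"dy":0,"dz":0,"rx":0,"ry":0,"rz":0,"hand":0.028},{"dx":0,"dy":0,"dz":0,"rx":0,"ry":0,"rz":0,"hand":0.028}]';python3 go.py 405.5 181.3 95 -6.7
```

```text
clock: 23.5
position: [0.4544, -0.2962, 0.0109]
ee_rot: [0.001, 0.898, 0.439, 0.001]
contact_force: [-0.4, 1.3, 7.2]
width: 0.0352
gripper_force: 36.7
clock: 24.42
position: [0.4532, -0.2955, 0.0916]
ee_rot: [0.0, 0.746, 0.666, -0.0]
contact_force: [-0.1, 0.4, -0.5]
width: 0.035
gripper_force: 35.8
pos [ 453.2 -295.5   91.6] yang -6.5 q6 -0.59 w 35.0 t 24.4
shift mm [ 468.3 -101.6   -3.5] rows 12.0 tilt [ 0. -0. -1.]
rz 0.2
```

```bash
python3 -m pendant '[{"dx":0.0334,"dy":-0.0073,"dz":0,"rx":0,"ry":0,"rz":0,"hand":0.028},{"dx":0.0334,"dy":-0.0073,"dz":0,"rx":0,"ry":0,"rz":0,"hand":0.028},{"dx":0.0334,"dy":-0.0073,"dz":0,"rx":0,"ry":0,"rz":0,"hand":0.028},{"dx":0.0334,"dy":-0.0073,"dz":0,"rx":0,"ry":0,"rz":0,"hand":0.028},{"dx":0.0334,"dy":-0.0073,"dz":0,"rx":0,"ry":0,"rz":0,"hand":0.028},{"dx":0.0334,"dy":-0.0073,"dz":0,"rx":0,"ry":0,"rz":0,"hand":0.028},{"dx":0.0334,"dy":-0.0073,"dz":0,"rx":0,"ry":0,"rz":0,"hand":0.028},{"dx":0.0334,"dy":-0.0073,"dz":0,"rx":0,"ry":0,"rz":0,"hand":0.028},{"dx":0.0334,"dy":-0.0073,"dz":0,"rx":0,"ry":0,"rz":0,"hand":0.028},{"dx":0.0334,"dy":-0.0073,"dz":0,"rx":0,"ry":0,"rz":0,"hand":0.028},{"dx":0.0334,"dy":-0.0073,"dz":0,"rx":0,"ry":0,"rz":0,"hand":0.028},{"dx":0.0334,"dy":-0.0073,"dz":0,"rx":0,"ry":0,"rz":0,"hand":0.028}]' >/dev/null; python3 -m pendant '[{"dx":0.0334,"dy":-0.0073,"dz":0,"rx":0,"ry":0,"rz":0,"hand":0.028},{"dx":0.0334,"dy":-0.0073,"dz":0,"rx":0,"ry":0,"rz":0,"hand":0.028},{"dx":0,"dy":0,"dz":0,"rx":0,"ry":0,"rz":0,"hand":0.028},{"dx":0,"dy":0,"dz":0,"rx":0,"ry":0,"rz":0,"hand":0.028},{"dx":0,"dy":0,"dz":0,"rx":0,"ry":0,"rz":0,"hand":0.028},{"dx":0,"dy":0,"dz":0,"rx":0,"ry":0,"rz":0,"hand":0.028}]';python3 go.py 405.5 181.3 19 -6.7
```

```text
clock: 25.92
position: [0.4036, 0.1795, 0.0913]
ee_rot: [0.0, 0.746, 0.666, -0.0]
contact_force: [-0.5, -0.2, -1.6]
width: 0.0353
gripper_force: 35.8
pos [403.6 179.5  91.3] yang -6.5 q6 0.37 w 35.3 t 25.9
shift mm [ 2.   1.7 72.3] rows 2.0 tilt [-0.    -0.001 -1.   ]
rz 0.2
```

```bash
python3 -m pendant '[{"dx":0.001,"dy":0.001,"dz":0.015,"rx":0,"ry":0,"rz":0,"hand":0.028},{"dx":0.001,"dy":0.0007,"dz":0.015,"rx":0,"ry":0,"rz":0,"hand":0.028},{"dx":0,"dy":0,"dz":0.015,"rx":0,"ry":0,"rz":0,"hand":0.028},{"dx":0,"dy":0,"dz":0.014,"rx":0,"ry":0,"rz":0,"hand":0.028},{"dx":0,"dy":0,"dz":0.005,"rx":0,"ry":0,"rz":0,"hand":0.028},{"dx":0,"dy":0,"dz":0.004,"rx":0,"ry":0,"rz":0,"hand":0.028},{"dx":0,"dy":0,"dz":0.002,"rx":0,"ry":0,"rz":0,"hand":0.028},{"dx":0,"dy":0,"dz":0.0015,"rx":0,"ry":0,"rz":0,"hand":0.028},{"dx":0,"dy":0,"dz":0,"rx":0,"ry":0,"rz":0,"hand":0.028},{"dx":0,"dy":0,"dz":0,"rx":0,"ry":0,"rz":0,"hand":0.028},{"dx":0,"dy":0,"dz":0,"rx":0,"ry":0,"rz":0,"hand":0.028}]'; python3 go.py 405.5 181.3 19 -6.7
```

```text
clock: 26.83
position: [0.406, 0.1825, 0.0203]
ee_rot: [0.0, 0.745, 0.667, 0.0]
contact_force: [-0.6, -0.1, 0.1]
width: 0.0355
gripper_force: 35.8
pos [406.  182.5  20.3] yang -6.4 q6 0.38 w 35.5 t 26.8
shift mm [-1.2 -0.3  1.3] rows 1.0 tilt [ 0.001  0.    -1.   ]
rz 0.3
```

```bash
python3 -m pendant '[{"dx":0,"dy":0,"dz":0.001,"rx":0,"ry":0,"rz":0,"hand":0.028},{"dx":0,"dy":0,"dz":0.001,"rx":0,"ry":0,"rz":0,"hand":0.028},{"dx":0,"dy":0,"dz":0,"rx":0,"ry":0,"rz":0,"hand":0.028},{"dx":0,"dy":0,"dz":0,"rx":0,"ry":0,"rz":0,"hand":0.055},{"dx":0,"dy":0,"dz":0,"rx":0,"ry":0,"rz":0,"hand":0.055},{"dx":0,"dy":0,"dz":0,"rx":0,"ry":0,"rz":0,"hand":0.055},{"dx":0,"dy":0,"dz":0,"rx":0,"ry":0,"rz":0,"hand":0.055},{"dx":0,"dy":0,"dz":-0.02,"rx":0,"ry":0,"rz":0,"hand":0.055},{"dx":0,"dy":0,"dz":-0.03,"rx":0,"ry":0,"rz":0,"hand":0.055},{"dx":0,"dy":0,"dz":-0.04,"rx":0,"ry":0,"rz":0,"hand":0.055},{"dx":0,"dy":0,"dz":-0.04,"rx":0,"ry":0,"rz":0,"hand":0.055}]'; python3 -m pendant '[{"dx":-0.035,"dy":0,"dz":0,"rx":0,"ry":0,"rz":0,"hand":0.055},{"dx":-0.035,"dy":0,"dz":0,"rx":0,"ry":0,"rz":0,"hand":0.055},{"dx":-0.035,"dy":0,"dz":0,"rx":0,"ry":0,"rz":0,"hand":0.055},{"dx":-0.035,"dy":0,"dz":0,"rx":0,"ry":0,"rz":0,"hand":0.055},{"dx":-0.035,"dy":0,"dz":0,"rx":0,"ry":0,"rz":0,"hand":0.055},{"dx":-0.035,"dy":0,"dz":0,"rx":0,"ry":0,"rz":0,"hand":0.055},{"dx":-0.035,"dy":0,"dz":0,"rx":0,"ry":0,"rz":0,"hand":0.055},{"dx":-0.035,"dy":0,"dz":0,"rx":0,"ry":0,"rz":0,"hand":0.055},{"dx":0,"dy":0,"dz":0,"rx":0,"ry":0,"rz":0,"hand":0.055},{"dx":0,"dy":0,"dz":0,"rx":0,"ry":0,"rz":0,"hand":0.055},{"dx":0,"dy":0,"dz":0,"rx":0,"ry":0,"rz":0,"hand":0.055},{"dx":0,"dy":0,"dz":0,"rx":0,"ry":0,"rz":0,"hand":0.055}]'
python3 - <<'E'
from h import *; from rig import manip
i=manip.get_image("scene")["frame"]; j=manip.get_image("top")["frame"]
a=cv2.resize(i[205:325,290:430],(400,343),interpolation=cv2.INTER_CUBIC); b=cv2.resize(j[155:275,85:225],(400,343),interpolation=cv2.INTER_CUBIC)
cv2.imwrite("pics/f.png",np.hstack([a,b])[:,:,::-1])
E
```

```text
clock: 27.75
position: [0.4044, 0.1821, 0.1485]
ee_rot: [-0.001, 0.745, 0.667, -0.001]
contact_force: [1.4, 0.2, 0.5]
width: 0.055
gripper_force: 0.0
clock: 28.75
position: [0.3742, -0.0949, 0.1477]
ee_rot: [-0.0, 0.745, 0.667, 0.0]
contact_force: [0.3, -0.2, 0.9]
width: 0.0547
gripper_force: 0.0
```

View pics/f.png

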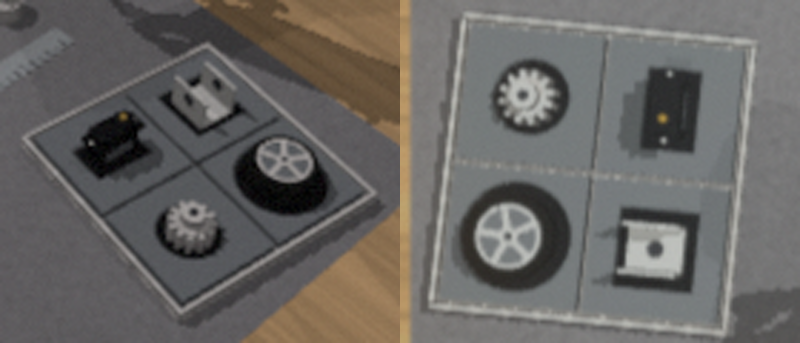

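All four parts sit upright inside their pockets in both views: gear (527,95), servo (670,110), wheel (508,237) and bracket (655,248) in the top half. The arm is clear.

```bash
python3 -c "from rig import manip; print(manip.sign_off())"
```

```text
the job is handed in; nothing more can be done
None
```

The wheel, gear, servo and bracket are each upright in their own pocket of the kit tray, the small wheel and the toothless disc were never touched, and I handed the job in at about 29 s with the arm clear.

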